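# Empty the mug and gauge its floor with a sprung probe

## Task

Pick up the mug and tip it over the empty white tray beside it, so that both white lumps drop into that tray, then stand the mug upright on the bench again and let go of it. Then take the gauging probe out of the test-tube rack and, holding it upright inside the mug, press its sprung tip gently on the marked spot in the middle of the mug's floor, so that the tip is pushed in about half its travel. Finish holding it there, do not let go; leave the test tubes and the pipette bulb where they are.

Things in the scene. Friction and masses are not known exactly. Their poses are not given: they have to be found in the camera images.
- mug_handle (a point): Grip point on the loop handle of the loose blue plastic mug (80 mm across, 67 mm high, 70 g, 114 mm long over the handle). Treat the handle as a solid plate. The point lies in it, 45 mm above the mug's underside and 61.5 mm from the mug's axis. The handle is 8 mm thick along this frame's x, and runs along y from 35 mm to 74 mm from the mug's axis and from 8 to 67 mm above the underside; axes: z up along the mug's axis to its mouth, y from the handle towards the mug's axis.
- mug_spot (a point): The marked spot, a white disc 16 mm across with a dark dot, in the middle of the mug's inner floor: 6 mm above the mug's underside, on its axis, 61 mm below the rim. The inside is about 50 mm across at the floor and 66 mm at the rim. Axes as for mug_handle. Hidden under the lumps at first.
- lump_a_centre (a point): Centre of a loose white pressed lump, roughly round, 34 x 33 x 27 mm, 24 g, in the mug at first.
- lump_b_centre (a point): Centre of another loose white pressed lump, roughly round, 34 x 37 x 32 mm, 24 g, in the mug at first.
- tray: Empty shallow white tray with a blue rim, fixed; origin at the centre of its underside. Inside 180 mm along its x by 270 mm along its y, floor 2 mm and rim 23 mm above the bench. The other, fuller tray far to the right is not used.
- rack: Wooden test-tube rack, fixed, 62 mm wide along its x, 200 mm long along its y, 78 mm high at its ends; origin at the centre of its underside. Hole centres on its y axis at y = -64, -32, 0, 32, 64 mm, holes 20 mm square in a board whose top is 66 mm up. The probe and two test tubes stand in three of the holes -64, 0 and 64 mm, in any order.
- probe_grip (a point): Grip point in the middle of the upright round handle (18 mm across, 62 mm long, grey with dark rings) of the loose gauging probe, 100 g. Its 28 mm wide collar, 42 mm below this point, rests on the rack; the handle ends 24 mm above this point. Z points up along the probe; the end of the tip lies 96 mm below this point, on the axis, when the tip is fully out.
- probe_point (a point): The end of the probe's steel tip (6 mm across, rounded), which slides into the probe against a spring; z up along the probe.
- probe_tip (a joint): How far the sprung tip is pushed in, in m: 0 fully out, 0.010 fully in; spring 0.4 N at the start rising to 4.4 N fully in (2.4 N half-way).
- tube_a: Glass test tube, 18 mm across, 130 mm long, standing in the rack with its top 139 mm above the bench; origin at its foot. Leave it.
- tube_b: A second such test tube in the rack; origin at its foot. Leave it.
- bulb: Red rubber pipette bulb, 75 mm long, at the back. Leave it.
Things that resemble listed ones, but are neither listed nor needed, are in the scene too. What is shaped like the part that bears lump_b_centre but blue is not meant.

How it is judged:
By the outcome, as a careful person would: the job done as asked, in the order asked, and still so for the second after the job is handed in, while the arm keeps its last pose, push and grip.
It also fails if it takes over 69 s, if anything falls off the work surface, if the arm or the gripper's body presses on something with over 40 N, if the wrist force passes 120 N, or if a joint passes its speed limit or range.

## Robot

A 7-joint arm with a two-finger parallel gripper is mounted at the origin on a cart in front of the work surface, level with it; the furniture and walls round the work are solid. World frame = base frame: x ahead of the robot, y to its left, z up, the work surface at z = 0. Lengths are in m, angles in rad, forces in N, time in s.
With the tool pointing down it reaches from about 0.425 to 0.825 m from the base axis. Payload 3.6 kg.
Tool frame: the origin (TCP) lies at the very end of the fingers, on their centre line; the grasp point (between the pads) lies 19 mm behind it (ctrl.grip_point_offset is the distance from the TCP to the grasp point, in m); z points along the fingers, x is the direction in which the jaws open and shut, and the axes are right-handed (so a half turn about z gives the same grasp; the last joint's range is limited). The gripper opens to 93 mm and grips with 3 to 60 N. Pads are 15 mm wide; open, the fingers measure 128 mm over their backs; the gripper's body (75 mm by 188 mm) begins 65 mm behind the grasp point.
Start: joints at [-1.371, 0.615, -0.013, 1.423, 0.008, 1.103, -0.04], TCP at [0.145, 0.633, 0.219] pointing down, gripper open.
Joint ranges: [-3.12, 3.12], [-0.3, 2.06], [-1.34, 1.32], [0.26, 2.42], [-1.36, 4.5], [0.01, 1.98], [-2.84, 2.84]. Speed limits (rad/s): [2.79, 2.79, 3.14, 3.14, 3.14, 3.14, 3.14].

## Interface

Orientations are given as a rotation vector (axis times angle).
In Python, from cell import readout, viewer, job, ctrl gives the robot as it stands.
- The arm moves only by the tool arm_command, never from a script. Its argument "targets" is a list of rows, each a list of 3 entries, a list of its own where there are three numbers: the shift along the world's x, y, z as a fraction of full scale, then the turn, a rotation vector about the world's x, y, z as a fraction of full scale, then the opening, from -1 (shut) to 1 (fully open). In form: [[[tx, ty, tz], [ax, ay, az], fingers], ...]. A call has exactly 10 rows; each row shifts and turns the commanded pose from where the row before left it; what a row does not reach is not made up. Full scale, the value 1, is 0.8 m for a shift and 0.12 rad for a turn. A row lasts 1/8 s, in which the tool goes at most 62.5 mm and 10.7 degrees, less where a joint would pass 70% of its speed; a pose out of reach is approached as far as the arm can. A call with a number of a shift or a turn outside -1 to 1 is refused whole. A call with a gripper value outside its range is refused whole. The fingers move at their own pace and stop on an object; "grip_force" is the grip in N (left out, the last holds). Time passes only in rows, so rows that do not move let the fingers close, or fill a call up. It gives the time, the measured TCP pose, the force and the opening at its end, in the units of the state.
- readout.sense(): the state, without advancing time (a new reading comes with each control period).
- viewer.read_camera(name): name is "side" or "top"; returns (picture, depth): 420x560x3 uint8, red, green, blue; 420x560 float32, m along the optical axis (not along the pixel's ray), 0 where there is no reading.
- viewer.camera_info(name): a dict with "fx", "fy", "cx", "cy" (pixels), "k1" (the pictures are not rectified: a ray, as slopes to the right and down, at radius r is drawn at 1 + k1 r^2 times it, then the intrinsics apply), "R" (3x3) and "t" (3): a world point X has camera coordinates R X + t. Camera axes: x right, y down, z forward; pixel columns grow to the right and rows downward; lengths in m; the calibration is good to about 2 mm. A picture is of the moment at which its call begins. camera_info takes no time and is no camera call.
- job.finish_job(): hands the job in, once; it reports no verdict.
The state is a dict: "time": time; "joint_pos": joint angles; "qd": joint speeds; "effort": joint torques, N m; "eef_pos": TCP position; "tool_rot": TCP orientation; "force": force on the tool from outside, world axes, zero at the start; "ft_torque": the same for the moment, N m; "finger_gap": finger opening in m.
Only numpy, scipy, OpenCV 4.12 (cv2) and the standard library are available. Lean on these libraries where they do the work, as an engineer would, in place of code of your own. Each camera call takes 0.05 s, during which the arm holds its last target.

## Working session

There is one attempt and no reset: what is moved stays moved. The work goes in short steps, Python scripts to look and compute and a tool call to move; the robot and the scene stay as the last step left them, time stands still between calls to the robot, and variables do not carry over. Pictures are saved under pics/ and viewed, and the job is handed in when it is done.

Besides the shell and the picture viewer there is one more tool, called after ">>>" by a JSON object that holds its "name" and its "arguments". arm_command: Moves the arm, as the interface text tells. Its arguments: {"type":"object","properties":{"targets":{"type":"array"},"grip_force":{"type":"number"}},"required":["targets"]}

```bash
ls; mkdir -p pics; python3 - <<'E'
from cell import readout, viewer, job, ctrl
import cv2,numpy as np
print(readout.sense()); print(ctrl.grip_point_offset)
for n in("side","top"):
    p,d=viewer.read_camera(n); cv2.imwrite(f"pics/{n}0.png",p[:,:,::-1]); np.savez(f"{n}0.npz",p=p,d=d)
    print(n,viewer.camera_info(n))
E
```

```text
pics
{'time': 0.0, 'joint_pos': array([-1.37151508,  0.61593839, -0.0126261 ,  1.42485381,  0.00813657,
        1.10338279, -0.04040491]), 'qd': array([ 0.00051769, -0.0015615 ,  0.00110482, -0.0023928 ,  0.00066709,
       -0.0003275 ,  0.00132904]), 'effort': array([-1.48490572e-04, -4.58928537e+01,  2.08879374e-01, -1.65749359e+01,
       -6.10735640e-02,  2.04672018e-02,  2.34275285e-04]), 'eef_pos': array([0.14533725, 0.6327533 , 0.21748364]), 'tool_rot': array([ 2.45619212,  1.95614534, -0.00304692]), 'force': array([ 0.58269432, -0.36069287,  0.20705478]), 'ft_torque': array([ 0.00248538, -0.04386961, -0.00853363]), 'finger_gap': 0.09308728559213737}
0.0188
side {'fx': 408.4067121104623, 'fy': 408.4067121104623, 'cx': 281.85898682183415, 'cy': 213.08097352425509, 'k1': -0.04346310646309082, 'R': array([[ 0.89881963, -0.43804063,  0.01561017],
       [-0.21847111, -0.47858894, -0.85042519],
       [ 0.37999164,  0.76096848, -0.52586436]]), 't': array([-0.54943132,  0.20664919,  0.81140032])}
top {'fx': 425.0022088451007, 'fy': 425.0022088451007, 'cx': 276.33889859257073, 'cy': 201.95991140906918, 'k1': -0.10264791406006439, 'R': array([[ 0.00260587, -0.99935012, -0.03595195],
       [-0.98474836,  0.00368996, -0.17394554],
       [ 0.17396516,  0.0358569 , -0.98409878]]), 't': array([0.00193994, 0.59548249, 0.94280168])}
```

View pics/side0.png

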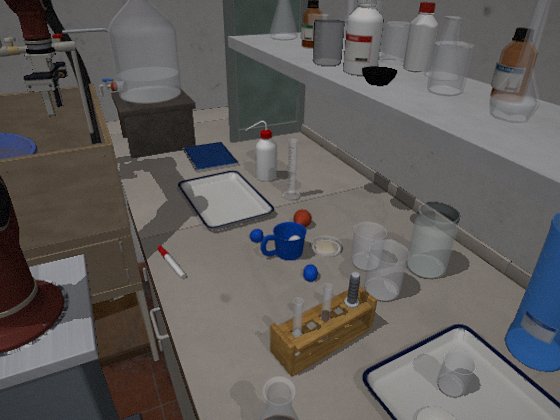

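View pics/top0.png

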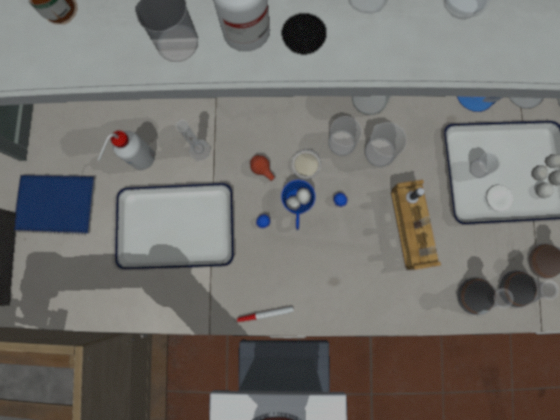

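```bash
cat > h.py <<'E'
import numpy as np,cv2
from cell import readout, viewer, job, ctrl
def K(n):
    c=viewer.camera_info(n); return c,np.array([[c['fx'],0,c['cx']],[0,c['fy'],c['cy']],[0,0,1]])
def ray(n,u,v):
    c,k=K(n); p=cv2.undistortPoints(np.array([[[u,v]]],float),k,np.array([c['k1'],0,0,0,0.]),)[0,0]
    R=np.array(c['R']);t=np.array(c['t'])
    return -R.T@t, R.T@np.array([p[0],p[1],1.])
def plane(n,u,v,z):
    o,d=ray(n,u,v); return o+d*(z-o[2])/d[2]
def proj(n,X):
    c,k=K(n); r,_=cv2.Rodrigues(np.array(c['R']))
    return cv2.projectPoints(np.array(X,float).reshape(-1,1,3),r,np.array(c['t'],float),k,np.array([c['k1'],0,0,0,0.]))[0][:,0]
def tri(n1,p1,n2,p2):
    o1,d1=ray(n1,*p1);o2,d2=ray(n2,*p2)
    s=np.linalg.lstsq(np.c_[d1,-d2],o2-o1,rcond=None)[0]
    a=o1+s[0]*d1;b=o2+s[1]*d2; return (a+b)/2,np.linalg.norm(a-b)
def dpt(n,u,v,d):
    o,r=ray(n,u,v); return o+r*d[int(v),int(u)]
def crop(p,x0,y0,x1,y1,s,f):
    cv2.imwrite(f,cv2.resize(p[y0:y1,x0:x1,::-1],None,fx=s,fy=s,interpolation=cv2.INTER_CUBIC))
E
python3 - <<'E'
from h import *
t=np.load('top0.npz');s=np.load('side0.npz')
a=cv2.resize(t['p'][140:280,240:450],None,fx=3.6,fy=3.6,interpolation=2)
cv2.imwrite('pics/t_c.png',a[:,:,::-1])
crop(s['p'],240,200,390,370,3.5,'pics/s_c.png')
E
```

```text
(no output)
```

View pics/t_c.png

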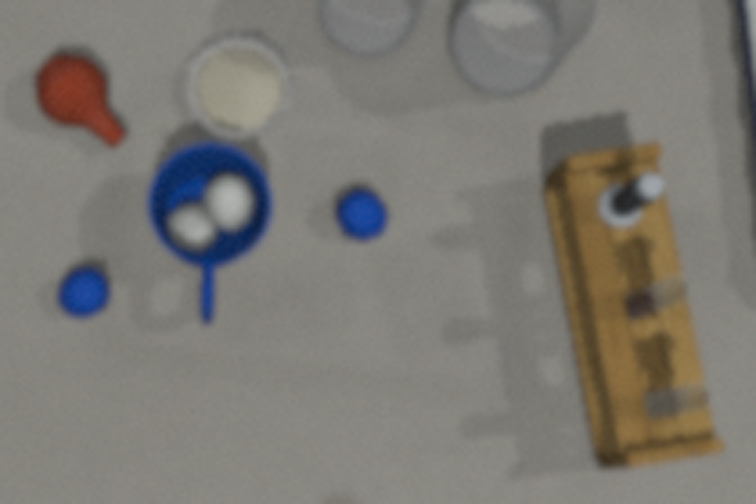

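View pics/s_c.png

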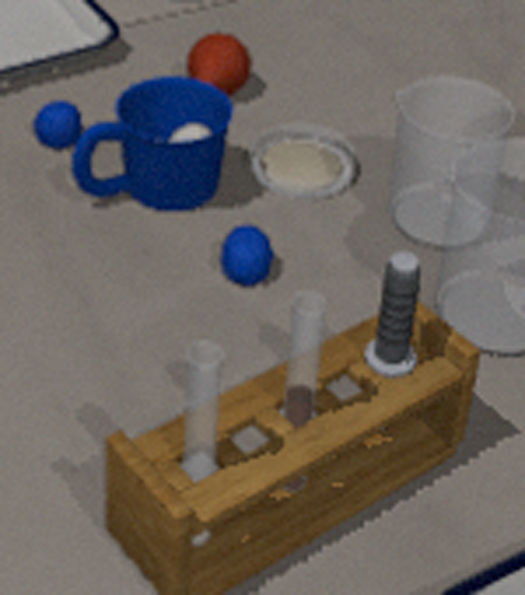

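Candidates: the mug is the only mug, at top (297,197). Blue balls at top (263,220) and (340,199) and the white lumps in the right tray at (545,178) are decoys. The two white lumps in the mug are at about (293,203) and (304,196). The probe is the grey ringed handle with the white collar at top (415,195), side (353,290); the other two uprights are glass tubes. The left tray at (175,226) is empty. The crops confirm all of this.

```bash
python3 - <<'E'
from h import *
T=np.load('top0.npz');S=np.load('side0.npz')
p=T['p'];d=T['d']
h=cv2.cvtColor(p,cv2.COLOR_RGB2HSV)
m=cv2.inRange(h,(105,120,40),(130,255,255))
n,l,st,c=cv2.connectedComponentsWithStats(m)
for i in range(1,n):
    if st[i,4]>40: print(st[i],c[i])
i=[i for i in range(1,n) if st[i,0]<=290<st[i,0]+st[i,2] and st[i,1]<=215<st[i,1]+st[i,3] and st[i,4]>300 and st[i,2]<60][0]
mm=(l==i).astype(np.uint8)
ys,xs=np.nonzero(mm)
for f,name in((lambda:0,''),):
    # rim: outer contour points above handle
    cn=max(cv2.findContours(mm,0,1)[0],key=cv2.contourArea)[:,0]
    W=np.array([plane('top',u,v,0.067)[:2] for u,v in cn])
    c0=plane('top',297,197,0.067)[:2]
    for it in range(6):
        r=np.linalg.norm(W-c0,axis=1); k=abs(r-.040)<.004
        A=np.c_[2*W[k],np.ones(k.sum())]; s=np.linalg.lstsq(A,(W[k]**2).sum(1),rcond=None)[0]; c0=s[:2]
    print('mug centre',c0,np.sqrt(s[2]+c0@c0),k.sum())
P=np.array([plane('top',u,v,0.067)[:2] for u,v in zip(xs,ys)])
H=P[np.linalg.norm(P-c0,axis=1)>.046]
print('handle dir',H.mean(0)-c0,np.degrees(np.arctan2(*(H.mean(0)-c0)[::-1])),'far',np.linalg.norm(H-c0,axis=1).max())
# tray white
w=cv2.inRange(h,(0,0,130),(180,40,255)); w[:, :100]=0
n,l,st,c=cv2.connectedComponentsWithStats(w)
for i in range(1,n):
    if st[i,4]>60: print('w',st[i],c[i],plane('top',*c[i],.002), plane('top',*c[i],.03))
# depth pts
for u,v in((297,205),(293,203),(304,196),(415,195),(419,192),(400,200),(420,255)):
    print(u,v,dpt('top',u,v,d).round(4))
# tray rect in world
q=cv2.inRange(h[:, :],(100,50,15),(135,255,120));n,l,st,c=cv2.connectedComponentsWithStats(q)
for i in range(1,n):
    if st[i,4]>150: print('navy',st[i],c[i],plane('top',*c[i],.023))
for u,v in ((118,190),(232,186),(235,264),(118,267)): print('traycorner',plane('top',u,v,.023).round(3))
E
```

```text
[458  97  35  14 334] [474.2245509  102.97305389]
[  15  176   78   56 3914] [ 53.63873275 203.23300971]
[282 180  33  49 547] [297.22120658 195.99817185]
[334 193  13  13 132] [339.90909091 199.06060606]
[257 215  13  13 131] [262.85496183 220.7480916 ]
mug centre [ 0.60613237 -0.04845957] 0.037986162076289215 86
handle dir [-0.05913877  0.00205184] 178.01289862901308 far 0.07372610709791313
w [  100     0   460    92 33973] [347.24728461  47.31716363] [ 1.02164208 -0.18432327  0.002     ] [ 1.00534295 -0.18023643  0.03      ]
w [216   0  45  12 398] [238.01758794   4.5       ] [1.15904781 0.11088973 0.002     ] [1.13901143 0.10694717 0.03      ]
w [160  39  35   4  96] [177.4375      40.29166667] [1.05290308 0.27438909 0.002     ] [1.0357537  0.26599955 0.03      ]
w [  212    97   328   240 39993] [345.80411572 235.62653464] [ 0.52095444 -0.1650767   0.002     ] [ 0.51827337 -0.16151334  0.03      ]
w [ 100   99  115  155 5649] [153.19153833 152.88528943] [0.7334834  0.32012222 0.002     ] [0.72502181 0.3104888  0.03      ]
w [471  99  49  21 330] [497.63030303 113.05757576] [ 0.8
[... 2165 characters left out ...]
.11139713  0.002     ] [ 0.1294244  -0.10929379  0.03      ]
297 205 [ 0.5921 -0.047   0.0284]
293 203 [ 0.596  -0.0374  0.0342]
304 196 [ 0.6103 -0.0633  0.0476]
415 195 [ 0.5983 -0.3046  0.1174]
419 192 [ 0.6014 -0.3085  0.1351]
400 200 [ 0.5968 -0.2846  0.0648]
420 255 [ 0.4704 -0.3269  0.0574]
navy [  13  175   81   58 4160] [ 53.72139423 203.40144231] [0.59905831 0.56715331 0.023     ]
navy [281 179  34  40 634] [297.62933754 195.02996845] [ 0.61745083 -0.0487134   0.023     ]
navy [162 183  72  82 212] [215.45754717 207.35377358] [0.58793071 0.15029434 0.023     ]
traycorner [0.632 0.398 0.023]
traycorner [0.641 0.111 0.023]
traycorner [0.452 0.1   0.023]
traycorner [0.442 0.386 0.023]
```

>>> {"name": "arm_command", "arguments": {"targets": [[[0.042,-0.048,0.0166],[0,0,0.1875],0.0],[[0.042,-0.048,0.0166],[0,0,0.1875],0.0],[[0.042,-0.048,0.0166],[0,0,0.1875],0.0],[[0.042,-0.048,0.0166],[0,0,0.1875],0.0],[[0.042,-0.048,0.0166],[0,0,0.1875],0.0],[[0.042,-0.048,0.0166],[0,0,0.1875],0.0],[[0.042,-0.048,0.0166],[0,0,0.1875],0.0],[[0.042,-0.048,0.0166],[0,0,0.1875],0.0],[[0.042,-0.048,0.0166],[0,0,0.1875],0.0],[[0.042,-0.048,0.0166],[0,0,0.1875],0.0]]}}

```text
time: 1.35
eef_pos: [0.4821, 0.248, 0.3515]
tool_rot: [-2.221, -2.221, 0.001]
force: [-0.1, 0.1, -0.5]
finger_gap: 0.0465
```

```bash
python3 - <<'E'
from h import *
s=readout.sense(); print({k:np.round(s[k],3) for k in('time','joint_pos','eef_pos','tool_rot','finger_gap')})
E
```

```text
{'time': np.float64(1.35), 'joint_pos': array([-0.546,  0.342,  0.044,  1.512, -0.016,  1.288,  1.071]), 'eef_pos': array([0.482, 0.248, 0.352]), 'tool_rot': array([-2.221e+00, -2.221e+00,  1.000e-03]), 'finger_gap': np.float64(0.047)}
```

```bash
cat > kin.py <<'E'
import numpy as np
from scipy.spatial.transform import Rotation as Ro
from scipy.optimize import least_squares
LO=np.array([-3.12,-.3,-1.34,.26,-1.36,.01,-2.84]);HI=np.array([3.12,2.06,1.32,2.42,4.5,1.98,2.84])
D7=.30
def fk(q,D7=None):
    D7=globals()['D7'] if D7 is None else D7
    R=np.eye(3);p=np.array([0,0,D7-.0595])
    pts=[]
    for i,a in enumerate(q):
        R=R@(Ro.from_rotvec([0,0,-a]) if i%2==0 else Ro.from_rotvec([0,a,0])).as_matrix()
        L={1:.547,3:.374,6:D7}.get(i,0)
        p=p+R[:,2]*L; pts.append(p)
    return p,R@np.diag([-1,-1,1.]),pts
def ik(p,R,q0,w=.02):
    def f(q):
        a,b,_=fk(q)
        return np.r_[(a-p)*10,Ro.from_matrix(R.T@b).as_rotvec()*3,w*.1*(q-q0)]
    r=least_squares(f,np.clip(q0,LO+.02,HI-.02),bounds=(LO,HI)); a,b,_=fk(r.x)
    return r.x,np.linalg.norm(a-p),np.linalg.norm(Ro.from_matrix(R.T@b).as_rotvec())
E
python3 - <<'E'
from kin import *
for q in ([-1.37151508,0.61593839,-0.0126261,1.42485381,0.00813657,1.10338279,-0.04040491],[-0.546,0.342,0.044,1.512,-0.016,1.288,1.071]):
    p,R,_=fk(q);print(p.round(3),Ro.from_matrix(R).as_rotvec().round(3))
q0=np.array([-0.546,0.342,0.044,1.512,-0.016,1.288,1.071])
R0=Ro.from_rotvec([-2.221,-2.221,0]).as_matrix()
for pitch in(0,30,45):
  for sgn in(-1,1):
    for flip in (0,1):
      q=q0.copy()
      if flip: q[6]-=np.pi
      for z in(.2,):
        print('pitch',pitch,'sgn',sgn,'flip',flip)
        Rp=Ro.from_rotvec([0,-np.radians(pitch),0]).as_matrix()@R0@(np.diag([-1,-1,1.]) if flip else np.eye(3))
        best=q
        for ang in range(0,131,5):
            Rt=Ro.from_rotvec([sgn*np.radians(ang),0,0]).as_matrix()@Rp
            gx=.478+.0; # grip x,y
            tcp=np.array([gx,.25,z])+Rt[:,2]*.0188
            q,e,o=ik(tcp,Rt,q)
            if ang%30==0 or ang==130 or ang==110: print(ang,q.round(2),round(e,4),round(o,3),'low',min(x[2] for x in fk(q)[2]).round(2))
E
```

```text
[0.124 0.637 0.218] [ 2.456  1.956 -0.003]
[0.472 0.268 0.351] [-2.221 -2.221 -0.   ]
pitch 0 sgn -1 flip 0
0 [-0.51  0.49  0.04  1.79 -0.03  0.86  1.11] 0.0 0.0 low 0.18
30 [-0.82  0.65  0.23  1.61  0.3   1.22  0.8 ] 0.0 0.0 low 0.18
60 [-0.98  0.89  0.34  1.47  0.49  1.57  0.71] 0.0 0.0 low 0.19
90 [-1.06  1.13  0.44  1.39  0.67  1.84  0.71] 0.0 0.0 low 0.2
110 [-1.08  1.29  0.51  1.39  0.8   1.97  0.74] 0.0 0.0 low 0.1
120 [-1.12  1.38  0.63  1.41  0.83  1.98  0.8 ] 0.0 0.0 low 0.06
130 [-1.15  1.48  0.73  1.44  0.87  1.98  0.85] 0.0 0.0 low 0.02
pitch 0 sgn -1 flip 1
0 [-0.51  0.49  0.04  1.79 -0.03  0.86 -2.03] 0.0 0.0 low 0.18
30 [-0.82  0.65  0.23  1.61  0.3   1.22 -2.34] 0.0 0.0 low 0.18
60 [-0.98  0.89  0.34  1.47  0.49  1.57 -2.43] 0.0 0.0 low 0.19
90 [-1.06  1.13  0.44  1.39  0.67  1.84 -2.43] 0.0 0.0 low 0.2
110 [-1.08  1.29  0.51  1.39  0.8   1.97 -2.41] 0.0 0.0 low 0.1
120 [-1.12  1.38  0.63  1.41  0.83  1.98 -2.34] 0.0 0.0 low 0.06
130 [-1.15  1.48  0.73  1.44  0.87  1.98 -2.3 ] 0.0 0.0 low 0.02
pitch 0 sgn 1 flip 0
0 [-0.51  0.49  0.04  1.79 -0.03  0.86  1.11] 0.0 0.0
[... 4047 characters left out ...]
 -1.16  2.42  3.97  1.17 -2.09] 0.035 0.095 low 0.1
120 [ 0.53  1.85 -1.16  2.42  4.09  1.27 -2.14] 0.0242 0.069 low 0.07
130 [ 0.48  1.94 -1.17  2.42  4.19  1.35 -2.19] 0.0128 0.038 low 0.05
pitch 45 sgn 1 flip 1
0 [-1.41  0.56  0.97  2.21  0.59  0.01 -2.84] 0.0137 0.082 low 0.2
30 [-0.55  0.29  0.07  2.19  0.56  0.01 -2.84] 0.0432 0.262 low 0.23
60 [ 0.72  0.7  -1.24  2.18  0.79  0.01 -2.84] 0.0695 0.426 low 0.24
90 [ 0.83  1.28 -1.34  2.13  1.05  0.01 -2.84] 0.0859 0.578 low 0.17
110 [ 0.93  2.06 -1.34  2.16 -1.36  0.39  0.24] 0.0748 0.418 low -0.02
120 [ 0.88  2.06 -1.34  2.14 -1.36  0.49  0.17] 0.0641 0.408 low -0.02
130 [ 0.81  2.06 -1.23  2.11 -1.36  0.77  0.19] 0.0591 0.399 low -0.02
```

>>> {"name": "arm_command", "arguments": {"targets": [[[0.0085,-0.0368,-0.0277],[0,-0.218,0],0.0],[[0.0085,-0.0368,-0.0277],[0,-0.218,0],0.0],[[0.0085,-0.0368,-0.0277],[0,-0.218,0],0.0],[[0.0085,-0.0368,-0.0277],[0,-0.218,0],0.0],[[0.0085,-0.0368,-0.0277],[0,-0.218,0],0.0],[[0.0085,-0.0368,-0.0277],[0,-0.218,0],0.0],[[0.0085,-0.0368,-0.0277],[0,-0.218,0],0.0],[[0.0085,-0.0368,-0.0277],[0,-0.218,0],0.0],[[0.0085,-0.0368,-0.0277],[0,-0.218,0],0.0],[[0.0085,-0.0368,-0.0277],[0,-0.218,0],0.0]], "grip_force": 45}}

```text
time: 2.6
eef_pos: [0.5494, -0.0457, 0.1289]
tool_rot: [2.082, 2.081, 0.274]
force: [0.1, -1.4, 0.2]
finger_gap: 0.0462
```

```bash
python3 - <<'E'
from h import *
s=readout.sense(); print({k:np.round(s[k],4) for k in('time','joint_pos','eef_pos','tool_rot','finger_gap')})
p,d=viewer.read_camera('side'); crop(p,200,130,360,290,3.6,'pics/s1.png')
# handle dir in side view etc
p,d=viewer.read_camera('top'); crop(p,230,130,370,270,4,'pics/t1.png')
E
```

```text
{'time': np.float64(2.6), 'joint_pos': array([ 0.0364,  0.4848,  0.0207,  2.0504, -0.069 ,  0.3457,  1.6857]), 'eef_pos': array([ 0.5494, -0.0457,  0.1289]), 'tool_rot': array([2.0821, 2.0812, 0.2741]), 'finger_gap': np.float64(0.0462)}
```

View pics/s1.png

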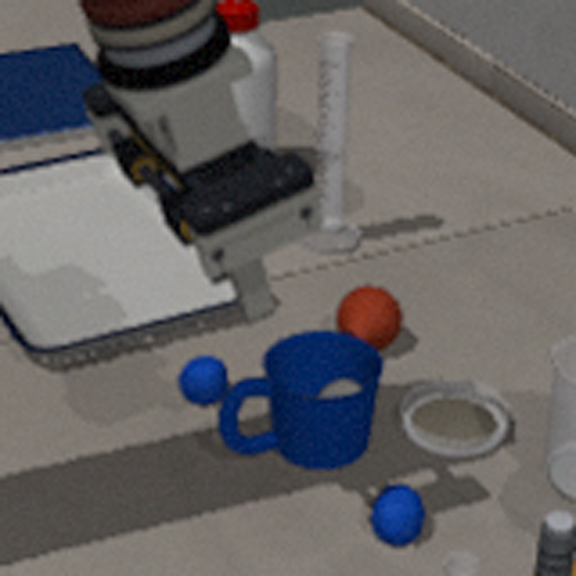

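View pics/t1.png

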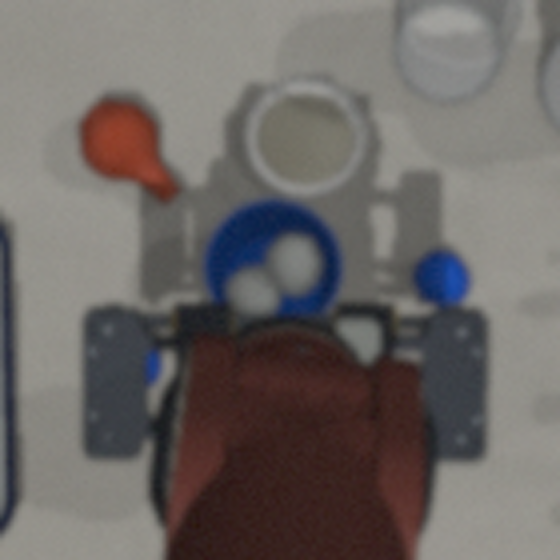

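```bash
python3 - <<'E'
from h import *
print(plane('side',290,231,.067), proj('side',[[.606,-.0485,.067],[.5447,-.0465,.045],[.532,-.0462,.045]]), proj('top',[[.606,-.0485,.067],[.532,-.046,.067]]))
print(plane('top',262.9,220.7,.017),plane('top',340,199,.017))
E
```

```text
[ 0.60596866 -0.05249809  0.067     ] [[289.24864583 230.13491548]
 [265.35777025 243.56708375]
 [260.34216169 244.83676817]] [[297.82190418 196.27993728]
 [296.91690932 228.19275346]]
[0.55596634 0.03519153 0.017     ] [ 0.60841197 -0.15129939  0.017     ]
```

>>> {"name": "arm_command", "arguments": {"targets": [[[0,-0.0005,-0.016],[0,0,0],0.0],[[0,-0.0005,-0.016],[0,0,0],0.0],[[0,0,-0.016],[0,0,0],0.0],[[0,0,-0.016],[0,0,0],0.0],[[0,0,-0.016],[0,0,0],0.0],[[0,0,-0.016],[0,0,0],0.0],[[0,0,-0.016],[0,0,0],0.0],[[0,0,-0.016],[0,0,0],0.0],[[0,0,0],[0,0,0],-1],[[0,0,0],[0,0,0],-1]], "grip_force": 45}}

```text
time: 3.95
eef_pos: [0.5497, -0.0458, 0.0275]
tool_rot: [2.083, 2.081, 0.274]
force: [-0.5, 0.4, 0.3]
finger_gap: 0.0309
```

>>> {"name": "arm_command", "arguments": {"targets": [[[0,0,0],[0,0,0],-1],[[0,0,0],[0,0,0],-1],[[0,0,0],[0,0,0],-1],[[0,0,0.005],[0,0,0],-1],[[0,0,0.01],[0,0,0],-1],[[0,0,0.02],[0,0,0],-1],[[0,0,0.02],[0,0,0],-1],[[0,0,0.02],[0,0,0],-1],[[0,0,0.02],[0,0,0],-1],[[0,0,0.01],[0,0,0],-1]]}}

```text
time: 5.2
eef_pos: [0.5497, -0.0457, 0.1126]
tool_rot: [2.082, 2.08, 0.275]
force: [-0.1, -0.1, -1.9]
finger_gap: 0.0086
```

```bash
python3 - <<'E'
from h import *
s=readout.sense(); print({k:np.round(s[k],4) for k in('time','joint_pos','eef_pos','tool_rot','finger_gap','force')})
p,d=viewer.read_camera('side'); crop(p,200,110,360,270,3.6,'pics/s2.png')
E
```

```text
{'time': np.float64(5.2), 'joint_pos': array([ 0.0397,  0.5129,  0.0161,  2.066 , -0.0724,  0.3011,  1.6891]), 'eef_pos': array([ 0.5497, -0.0457,  0.1126]), 'tool_rot': array([2.0819, 2.0804, 0.275 ]), 'finger_gap': np.float64(0.0086), 'force': array([-0.0949, -0.1199, -1.896 ])}
```

View pics/s2.png

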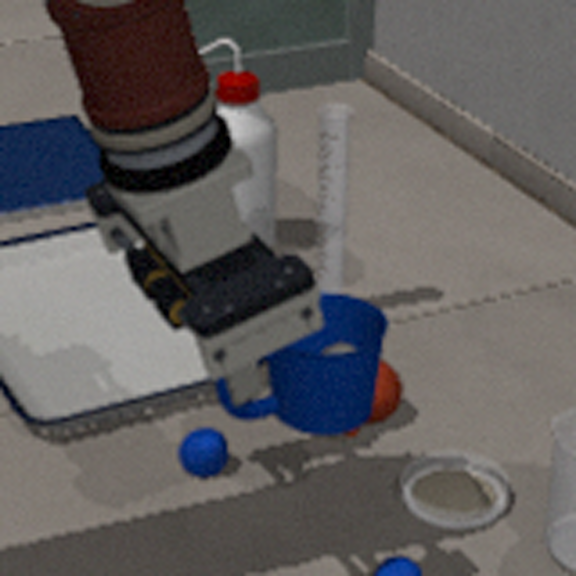

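```bash
python3 - <<'E'
import kin
from kin import *
q=np.array([0.0397,0.5129,0.0161,2.066,-0.0724,0.3011,1.6891])
for D in (.2,.25,.3,.35,.4): print(D,fk(q,D)[0].round(4),Ro.from_matrix(fk(q,D)[1]).as_rotvec().round(3))
kin.D7=.25
R0=Ro.from_rotvec([2.0819,2.0804,.275]).as_matrix()
off=np.array([0,-.021,0])
for tgt in ([.486,.18,.25],):
  qq=q.copy()
  for s in np.linspace(0,1,6):
    p=np.array([.5497,-.0457,.1126])*(1-s)+s*np.array(tgt); qq,e,o=ik(p-off,R0,qq,.2)
  for ang in range(0,126,5):
    Rt=Ro.from_rotvec([-np.radians(ang),0,0]).as_matrix()@R0
    qq,e,o=ik(np.array(tgt)-off,Rt,qq,.2)
    if ang%15==0 or ang==125: print(ang,qq.round(2),round(e,4),round(o,3),[x.round(2) for x in fk(qq)[2][3:6:2]])
E
```

```text
0.2 [ 0.5193 -0.0239  0.1077] [2.082 2.08  0.275]
0.25 [ 0.5322 -0.0239  0.1094] [2.082 2.08  0.275]
0.3 [ 0.5452 -0.0239  0.1111] [2.082 2.08  0.275]
0.35 [ 0.5582 -0.0239  0.1128] [2.082 2.08  0.275]
0.4 [ 0.5712 -0.0239  0.1145] [2.082 2.08  0.275]
0 [-0.58  0.31  0.18  1.9   0.08  0.7   1.1 ] 0.0 0.0 [array([0.42, 0.2 , 0.49]), array([0.42, 0.2 , 0.49])]
15 [-0.76  0.37  0.28  1.83  0.33  0.86  0.89] 0.0 0.0 [array([0.42, 0.26, 0.48]), array([0.42, 0.26, 0.48])]
30 [-0.89  0.46  0.35  1.78  0.5   1.03  0.79] 0.0 0.0 [array([0.42, 0.32, 0.46]), array([0.42, 0.32, 0.46])]
45 [-0.98  0.56  0.4   1.74  0.63  1.19  0.73] 0.0 0.0 [array([0.42, 0.37, 0.42]), array([0.42, 0.37, 0.42])]
60 [-1.05  0.67  0.45  1.72  0.74  1.33  0.71] 0.0 0.0 [array([0.42, 0.41, 0.37]), array([0.42, 0.41, 0.37])]
75 [-1.1   0.78  0.5   1.71  0.83  1.45  0.71] 0.0 0.0 [array([0.42, 0.43, 0.31]), array([0.42, 0.43, 0.31])]
90 [-1.13  0.9   0.54  1.72  0.93  1.55  0.71] 0.0 0.0 [array([0.42, 0.44, 0.25]), array([0.42, 0.44, 0.25])]
105 [-1.15  1.01  0.59  1.75  1.03  1.64  0.72] 0.0 0.0 [array([0.42, 0.43, 0.19]), array([0.42, 0.43, 0.19])]
120 [-1.15  1.12  0.64  1.79  1.13  1.71  0.72] 0.0 0.0 [array([0.42, 0.41, 0.13]), array([0.42, 0.41, 0.13])]
125 [-1.15  1.16  0.66  1.81  1.16  1.74  0.72] 0.0 0.0 [array([0.42, 0.4 , 0.11]), array([0.42, 0.4 , 0.11])]
```

>>> {"name": "arm_command", "arguments": {"targets": [[[-0.004,0.015,0.02],[0,0,0],-1],[[-0.008,0.028,0.025],[0,0,0],-1],[[-0.009,0.032,0.025],[0,0,0],-1],[[-0.009,0.034,0.025],[0,0,0],-1],[[-0.009,0.034,0.025],[0,0,0],-1],[[-0.009,0.034,0.02],[0,0,0],-1],[[-0.009,0.034,0.02],[0,0,0],-1],[[-0.009,0.032,0.015],[0,0,0],-1],[[-0.008,0.026,0.012],[0,0,0],-1],[[-0.006,0.013,0.01],[0,0,0],-1]]}}

```text
time: 6.5
eef_pos: [0.4846, 0.1811, 0.2689]
tool_rot: [2.081, 2.084, 0.273]
force: [-0.8, 0.0, -2.5]
finger_gap: 0.0084
```

>>> {"name": "arm_command", "arguments": {"targets": [[[0,0,0],[-0.5,0,0],-1],[[0,0,0],[-1,0,0],-1],[[0,0,0],[-1,0,0],-1],[[0,0,0],[-1,0,0],-1],[[0,0,0],[-1,0,0],-1],[[0,0,0],[-1,0,0],-1],[[0,0,0],[-1,0,0],-1],[[0,0,0],[-1,0,0],-1],[[0,0,0],[-1,0,0],-1],[[0,0,0],[-1,0,0],-1]]}}

```text
time: 7.75
eef_pos: [0.4857, 0.1803, 0.2685]
tool_rot: [1.331, 1.577, -0.743]
force: [0.3, 0.7, -0.4]
finger_gap: 0.0086
```

```bash
python3 - <<'E'
from h import *
s=readout.sense(); print({k:np.round(s[k],4) for k in('time','joint_pos','eef_pos','tool_rot','finger_gap','force')})
p,d=viewer.read_camera('side'); crop(p,100,60,330,240,3.2,'pics/s3.png')
p,d=viewer.read_camera('top'); crop(p,80,120,320,300,3.2,'pics/t3.png')
E
```

```text
{'time': np.float64(7.75), 'joint_pos': array([-1.1223,  0.7469,  0.3971,  1.6963,  0.7192,  1.4467,  0.6339]), 'eef_pos': array([0.4857, 0.1803, 0.2685]), 'tool_rot': array([ 1.3313,  1.5768, -0.7426]), 'finger_gap': np.float64(0.0086), 'force': array([ 0.2616,  0.7415, -0.3525])}
```

View pics/s3.png

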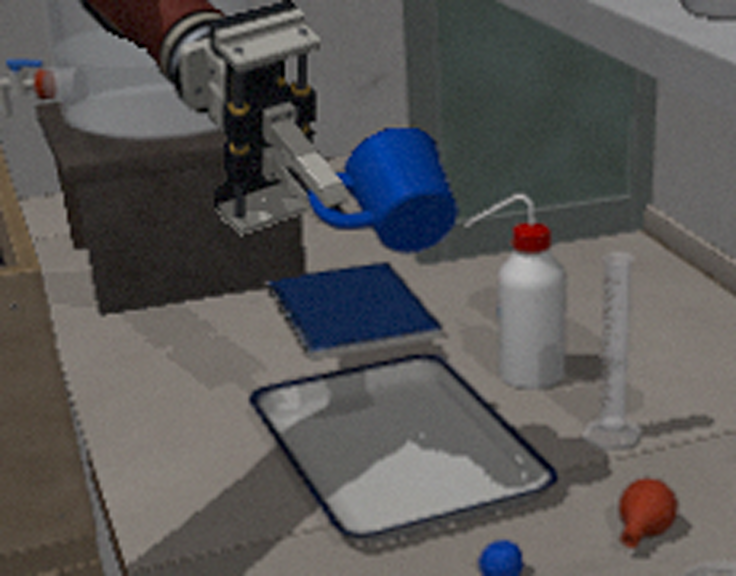

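View pics/t3.png

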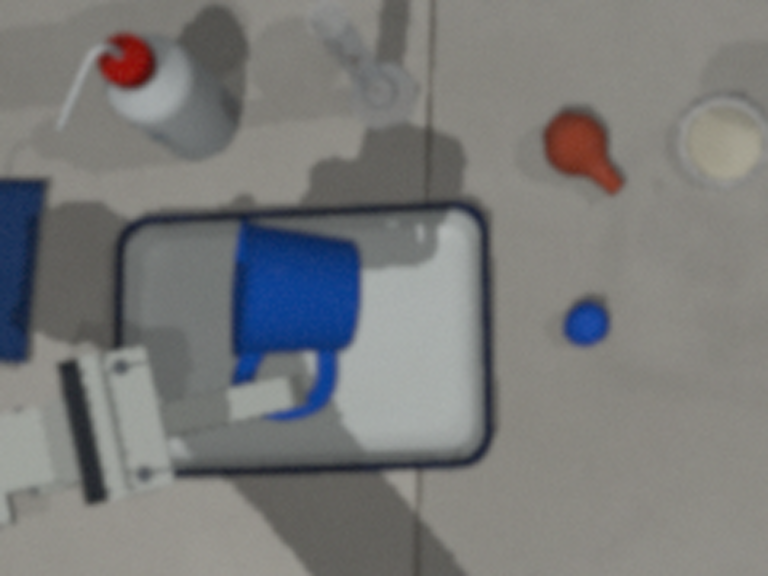

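>>> {"name": "arm_command", "arguments": {"targets": [[[0,0,-0.0062],[-0.6,0,0],-1],[[0,0,-0.0062],[-0.6,0,0],-1],[[0,0,-0.0062],[-0.6,0,0],-1],[[0,0,-0.0062],[-0.6,0,0],-1],[[0,0,-0.0062],[-0.6,0,0],-1],[[0,0,-0.0062],[-0.6,0,0],-1],[[0,0,-0.0062],[-0.6,0,0],-1],[[0,0,-0.0062],[-0.6,0,0],-1],[[0,0,-0.0062],[-0.6,0,0],-1],[[0,0,-0.0062],[-0.6,0,0],-1]]}}

```text
time: 9.1
eef_pos: [0.4862, 0.1795, 0.2197]
tool_rot: [0.798, 1.135, -1.165]
force: [1.3, 0.3, -0.3]
finger_gap: 0.0084
```

```bash
python3 - <<'E'
from h import *
s=readout.sense(); print({k:np.round(s[k],4) for k in('time','joint_pos','eef_pos','tool_rot','finger_gap','force')})
p,d=viewer.read_camera('side'); crop(p,100,60,330,240,3.2,'pics/s4.png')
p,d=viewer.read_camera('top'); crop(p,80,120,320,300,3.2,'pics/t4.png')
E
```

```text
{'time': np.float64(9.1), 'joint_pos': array([-1.1802,  1.2123,  0.484 ,  1.6746,  0.8825,  1.694 ,  0.597 ]), 'eef_pos': array([0.4862, 0.1795, 0.2197]), 'tool_rot': array([ 0.7975,  1.135 , -1.1652]), 'finger_gap': np.float64(0.0084), 'force': array([ 1.3053,  0.3419, -0.294 ])}
```

View pics/s4.png

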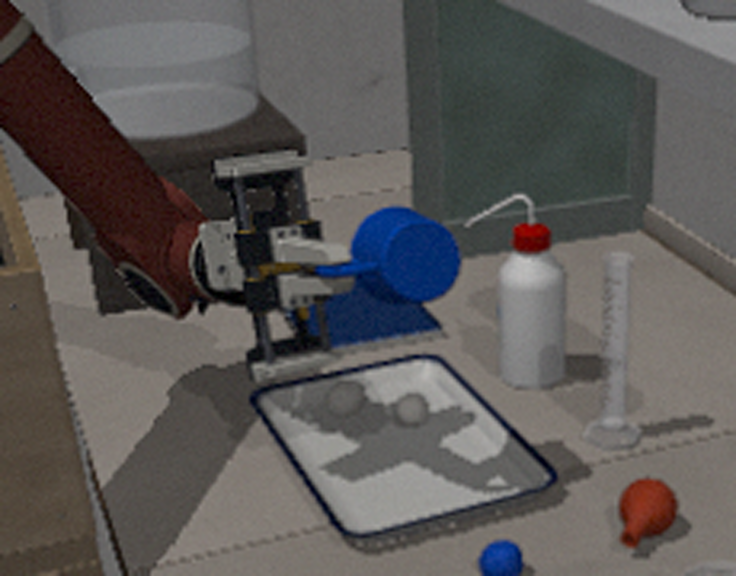

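View pics/t4.png

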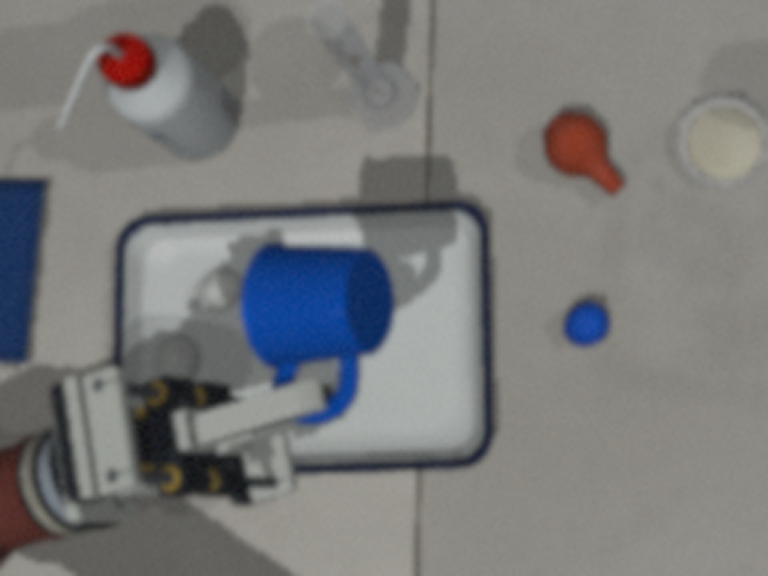

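>>> {"name": "arm_command", "arguments": {"targets": [[[0,0,0.0062],[0.5,0,0],-1],[[0,0,0.0062],[1,0,0],-1],[[0,0,0.0062],[1,0,0],-1],[[0,0,0.0062],[1,0,0],-1],[[0,0,0.0062],[1,0,0],-1],[[0,0,0.0062],[1,0,0],-1],[[0,0,0.0062],[1,0,0],-1],[[0,0,0.0062],[1,0,0],-1],[[0,0,0.0062],[1,0,0],-1],[[0,0,0.0062],[1,0,0],-1]]}}

```text
time: 10.45
eef_pos: [0.4858, 0.1793, 0.2711]
tool_rot: [1.636, 1.798, -0.411]
force: [0.0, -0.4, -0.9]
finger_gap: 0.0087
```

>>> {"name": "arm_command", "arguments": {"targets": [[[0,0,0],[1,0,0],-1],[[0.004,-0.01,0],[1,0,0],-1],[[0.008,-0.028,-0.01],[1,0,0],-1],[[0.01,-0.04,-0.015],[1,0,0],-1],[[0.01,-0.04,-0.015],[1,0,0],-1],[[0.01,-0.04,-0.02],[1,0,0],-1],[[0.01,-0.04,-0.02],[0,0,0],-1],[[0.01,-0.04,-0.02],[0,0,0],-1],[[0.01,-0.03,-0.02],[0,0,0],-1],[[0.007,-0.012,-0.02],[0,0,0],-1]]}}

```text
time: 11.7
eef_pos: [0.549, -0.0473, 0.1582]
tool_rot: [2.085, 2.073, 0.275]
force: [0.3, -0.1, -0.6]
finger_gap: 0.0085
```

```bash
python3 - <<'E'
from h import *
from scipy.spatial.transform import Rotation as Ro
s=readout.sense(); print({k:np.round(s[k],4) for k in('time','joint_pos','eef_pos','tool_rot','finger_gap','force')})
R=Ro.from_rotvec(s['tool_rot']); print(R.as_matrix().round(3), (Ro.from_rotvec([2.083,2.081,.274])*R.inv()).as_rotvec())
p,d=viewer.read_camera('side'); crop(p,150,110,380,290,3.2,'pics/s5.png')
p,d=viewer.read_camera('top'); crop(p,80,120,320,300,3.2,'pics/t5.png')
E
```

```text
{'time': np.float64(11.7), 'joint_pos': array([ 0.0169,  0.4363,  0.0502,  2.023 , -0.0843,  0.4196,  1.6972]), 'eef_pos': array([ 0.549 , -0.0473,  0.1582]), 'tool_rot': array([2.0851, 2.0735, 0.275 ]), 'finger_gap': np.float64(0.0085), 'force': array([ 0.2884, -0.1195, -0.6454])}
[[ 0.006  0.965  0.262]
 [ 1.    -0.005 -0.002]
 [-0.001  0.262 -0.965]] [0.00136313 0.00323789 0.0048072 ]
```

View pics/s5.png

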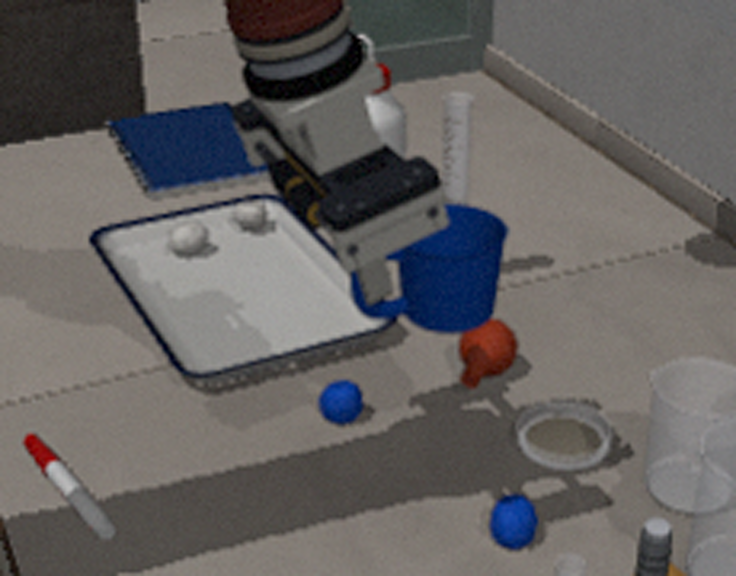

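View pics/t5.png

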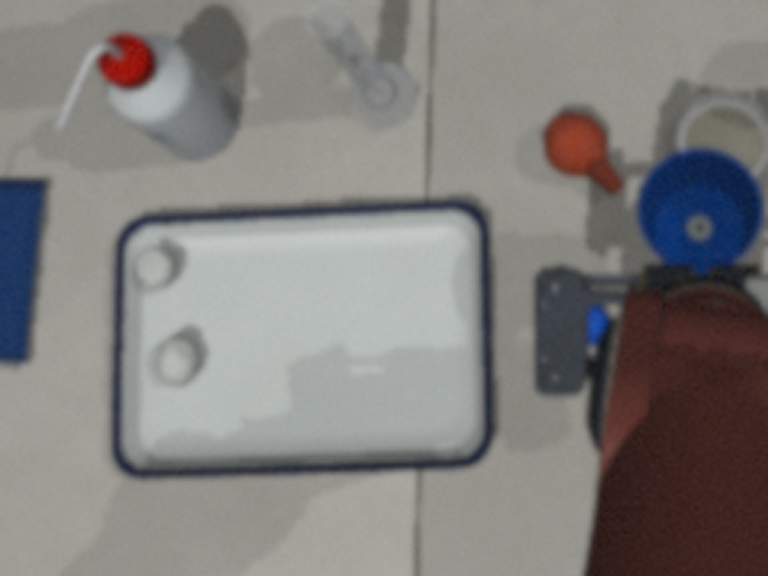

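>>> {"name": "arm_command", "arguments": {"targets": [[[0,0,-0.02],[0,0,0],-1],[[0,0.001,-0.025],[0,0,0],-1],[[0,0.001,-0.025],[0,0,0],-1],[[0,0,-0.025],[0,0,0],-1],[[0,0,-0.025],[0,0,0],-1],[[0,0,-0.02],[0,0,0],-1],[[0,0,-0.012],[0,0,0],-1],[[0,0,-0.006],[0,0,0],-1],[[0,0,-0.003],[0,0,0],-1],[[0,0,0],[0,0,0],-1]]}}

```text
time: 13.05
eef_pos: [0.5489, -0.0425, 0.0286]
tool_rot: [2.082, 2.081, 0.274]
force: [0.4, 0.5, -1.3]
finger_gap: 0.0082
```

```bash
python3 - <<'E'
from h import *
s=readout.sense(); print({k:np.round(s[k],4) for k in('time','eef_pos','tool_rot','finger_gap','force','ft_torque')})
p,d=viewer.read_camera('side'); crop(p,200,150,360,290,4,'pics/s6.png')
E
```

```text
{'time': np.float64(13.05), 'eef_pos': array([ 0.5489, -0.0425,  0.0286]), 'tool_rot': array([2.0823, 2.0808, 0.2745]), 'finger_gap': np.float64(0.0082), 'force': array([ 0.3861,  0.5212, -1.3059]), 'ft_torque': array([0.0047, 0.3236, 0.0211])}
```

View pics/s6.png

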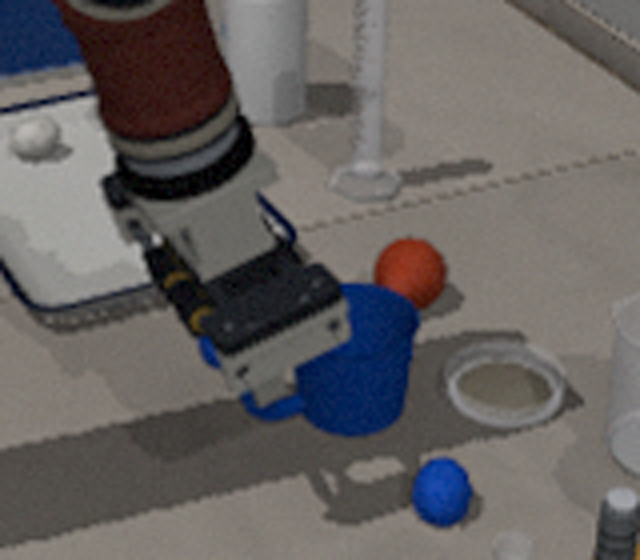

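>>> {"name": "arm_command", "arguments": {"targets": [[[0,0,-0.0012],[0,0,0],-1],[[0,0,-0.0006],[0,0,0],-1],[[0,0,0],[0,0,0],-1],[[0,0,0],[0,0,0],-0.6],[[0,0,0],[0,0,0],-0.2],[[0,0,0],[0,0,0],0.0],[[0,0,0],[0,0,0],0.0],[[0,0,0],[0,0,0],0.0],[[0,0,0.01],[0,0,0],0.0],[[0,0,0.02],[0,0,0],0.0]]}}

```text
time: 14.35
eef_pos: [0.5483, -0.0425, 0.0509]
tool_rot: [2.084, 2.082, 0.273]
force: [0.4, 0.3, 0.7]
finger_gap: 0.0466
```

```bash
python3 - <<'E'
from h import *
s=readout.sense(); print({k:np.round(s[k],4) for k in('time','eef_pos','joint_pos','finger_gap','force')})
# rack geometry from initial images
T=np.load('top0.npz');S=np.load('side0.npz')
crop(T['p'],385,170,445,275,6,'pics/rt.png')
crop(S['p'],265,260,385,370,6,'pics/rs.png')
E
```

```text
{'time': np.float64(14.35), 'eef_pos': array([ 0.5483, -0.0425,  0.0509]), 'joint_pos': array([ 0.0406,  0.6261,  0.0055,  2.1144, -0.1042,  0.1418,  1.7158]), 'finger_gap': np.float64(0.0466), 'force': array([0.3763, 0.2511, 0.7085])}
```

View pics/rt.png

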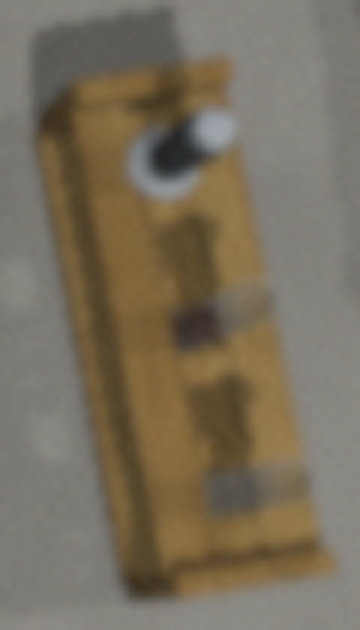

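View pics/rs.png

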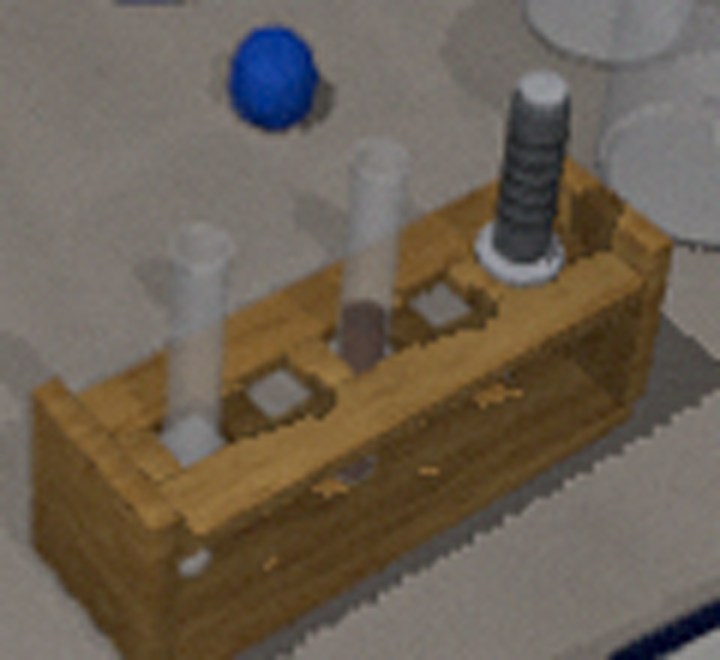

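```bash
python3 - <<'E'
from h import *
print('top',tri('top',(420.5,191.7),'side',(355.5,274.7)))
print('collar',tri('top',(412.3,197.3),'side',(351.7,302.5)))
for z in(.132,.135,.138): print(z,plane('top',420.5,191.7,z),plane('side',355.5,274.7,z))
for z in(.07,.073): print(z,plane('top',412.3,197.3,z),plane('side',351.7,302.5,z))
# rack top-end corners z=.078 (top view)
c=lambda x,y:(x/6+385,y/6+170)
for x,y in((80,80),(228,60),(172,598),(335,570)): print(plane('top',*c(x,y),.078))
s=lambda x,y:(x/6+265,y/6+260)
for x,y in((40,380),(160,520),(570,165),(665,240)): print('s',plane('side',*s(x,y),.078))
print('hole', [plane('top',*c(x,y),.066) for x,y in((188,250),(225,415))])
E
```

```text
top (array([ 0.60309225, -0.31261693,  0.13353066]), np.float64(0.0014814427021553342))
collar (array([ 0.60328638, -0.31346203,  0.06605195]), np.float64(0.0010526872031849147))
0.132 [ 0.60271422 -0.31272359  0.132     ] [ 0.6051022  -0.31127783  0.132     ]
0.135 [ 0.60211275 -0.31179417  0.135     ] [ 0.60275707 -0.31408331  0.135     ]
0.138 [ 0.60151128 -0.31086475  0.138     ] [ 0.60041194 -0.3168888   0.138     ]
0.07 [ 0.60206011 -0.31207076  0.07      ] [ 0.60114395 -0.31677873  0.07      ]
0.073 [ 0.60149946 -0.31120331  0.073     ] [ 0.59908953 -0.3192322   0.073     ]
[ 0.63326469 -0.27920164  0.078     ]
[ 0.64098159 -0.33690855  0.078     ]
[ 0.4370565  -0.30497324  0.078     ]
[ 0.44676573 -0.36683912  0.078     ]
s [ 0.4408262  -0.30671168  0.078     ]
s [ 0.44908747 -0.3664989   0.078     ]
s [ 0.63342299 -0.2960605   0.078     ]
s [ 0.64024316 -0.33719816  0.078     ]
hole [array([ 0.56919566, -0.32083098,  0.066     ]), array([ 0.50585527, -0.33181617,  0.066     ])]
```

>>> {"name": "arm_command", "arguments": {"targets": [[[0,0,0.03],[0,0,0],0.0],[[0,0,0.04],[0,0,0],0.0],[[0,0,0.04],[0,0,0],0.0],[[0.01,-0.0483,0.009],[0,0.312,0],0.0],[[0.01,-0.0483,0.009],[0,0.312,0],0.0],[[0.01,-0.0483,0.009],[0,0.312,0],0.0],[[0.01,-0.0483,0.009],[0,0.312,0],0.0],[[0.01,-0.0483,0.009],[0,0.312,0],0.0],[[0.01,-0.0483,0.009],[0,0.312,0],0.0],[[0.009,-0.0483,0.009],[0,0.312,0],0.0]]}}

```text
time: 15.6
eef_pos: [0.6039, -0.3141, 0.1901]
tool_rot: [-2.222, -2.22, 0.001]
force: [0.2, -0.8, 0.5]
finger_gap: 0.0464
```

>>> {"name": "arm_command", "arguments": {"targets": [[[0,0,0],[0,0,0],0.0],[[0,0,0],[0,0,0],0.0],[[0,0,0],[0,0,0],0.0],[[0,0,0],[0,0,0],0.0],[[0,0,0],[0,0,0],0.0],[[0,0,0],[0,0,0],0.0],[[0,0,0],[0,0,0],0.0],[[0,0,0],[0,0,0],0.0],[[0,0,0],[0,0,0],0.0],[[0,0,0],[0,0,0],0.0]]}}

```text
time: 16.85
eef_pos: [0.6039, -0.313, 0.1892]
tool_rot: [-2.222, -2.22, 0.001]
force: [-0.6, -0.4, 0.1]
finger_gap: 0.0463
```

```bash
python3 - <<'E'
from h import *
from scipy.spatial.transform import Rotation as Ro
s=readout.sense(); print({k:np.round(s[k],4) for k in('time','joint_pos','eef_pos','tool_rot','finger_gap','force')})
print(Ro.from_rotvec(s['tool_rot']).as_matrix().round(4))
p,d=viewer.read_camera('side'); cv2.imwrite('pics/s7.png',p[:,:,::-1]);np.savez('s7.npz',p=p,d=d)
p,d=viewer.read_camera('top'); cv2.imwrite('pics/t7.png',p[:,:,::-1]);np.savez('t7.npz',p=p,d=d)
h=cv2.cvtColor(p,cv2.COLOR_RGB2HSV)
m=cv2.inRange(h,(105,120,40),(130,255,255))
n,l,st,c=cv2.connectedComponentsWithStats(m)
for i in range(1,n):
    if st[i,4]>40: print(st[i],c[i])
E
```

```text
{'time': np.float64(16.85), 'joint_pos': array([ 0.4191,  0.69  ,  0.0503,  1.3636, -0.0358,  1.0894,  2.0445]), 'eef_pos': array([ 0.6039, -0.313 ,  0.1892]), 'tool_rot': array([-2.2221e+00, -2.2203e+00,  6.0000e-04]), 'finger_gap': np.float64(0.0463), 'force': array([-0.5879, -0.4101,  0.1105])}
[[ 8.e-04  1.e+00 -5.e-04]
 [ 1.e+00 -8.e-04 -0.e+00]
 [-0.e+00 -5.e-04 -1.e+00]]
[458  97  26  14 236] [470.72457627 101.75847458]
[  14  176   79   56 3914] [ 53.62800204 203.25753705]
[280 180  32  49 843] [295.44958482 197.04982206]
[334 193  13  13 126] [339.88095238 199.31746032]
[257 215  13  13 132] [262.90909091 220.87121212]
```

View pics/s7.png

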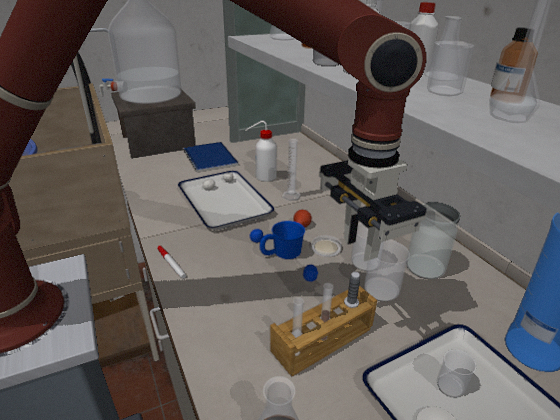

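View pics/t7.png

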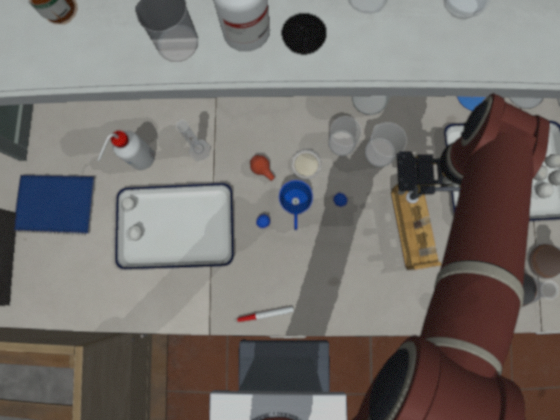

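>>> {"name": "arm_command", "arguments": {"targets": [[[0,0,-0.0154],[0,0,0],0.0],[[0,0,-0.0154],[0,0,0],0.0],[[0,0,-0.0154],[0,0,0],0.0],[[0,0,-0.0154],[0,0,0],0.0],[[0,0,-0.0154],[0,0,0],0.0],[[0,0,-0.0154],[0,0,0],0.0],[[0,0,-0.0154],[0,0,0],0.0],[[0,0,-0.0154],[0,0,0],0.0],[[0,0,0],[0,0,0],0.0],[[0,0,0],[0,0,0],-0.3]], "grip_force": 25}}

```text
time: 18.2
eef_pos: [0.6042, -0.3132, 0.091]
tool_rot: [2.222, 2.22, -0.0]
force: [0.4, -0.1, 0.5]
finger_gap: 0.0401
```

```bash
python3 - <<'E'
from h import *
s=readout.sense(); print({k:np.round(s[k],4) for k in('time','eef_pos','finger_gap','force')})
p,d=viewer.read_camera('side'); crop(p,270,180,430,330,4,'pics/s8.png')
E
```

```text
{'time': np.float64(18.2), 'eef_pos': array([ 0.6042, -0.3132,  0.091 ]), 'finger_gap': np.float64(0.0401), 'force': array([ 0.3748, -0.1069,  0.4721])}
```

View pics/s8.png

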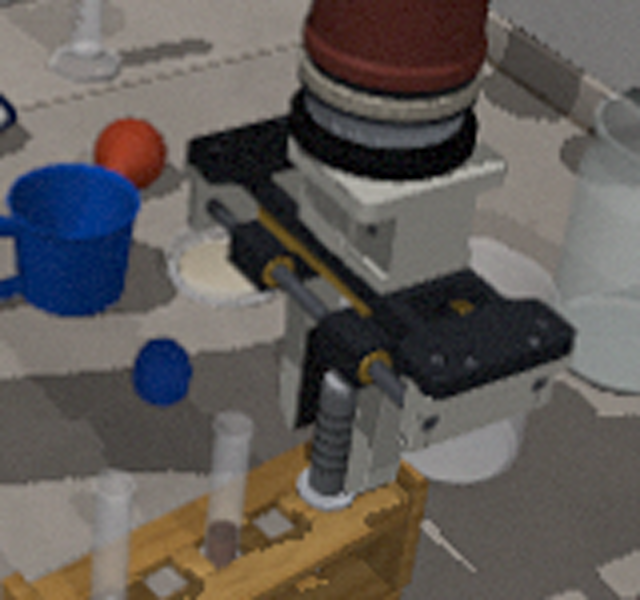

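>>> {"name": "arm_command", "arguments": {"targets": [[[0,0,0],[0,0,0],-1],[[0,0,0],[0,0,0],-1],[[0,0,0],[0,0,0],-1],[[0,0,0],[0,0,0],-1],[[0,0,0],[0,0,0],-1],[[0,0,0.003],[0,0,0],-1],[[0,0,0.01],[0,0,0],-1],[[0,0,0.015],[0,0,0],-1],[[0,0,0.02],[0,0,0],-1],[[0,0,0.02],[0,0,0],-1]], "grip_force": 30}}

```text
time: 19.5
eef_pos: [0.6042, -0.3132, 0.1467]
tool_rot: [2.222, 2.22, -0.0]
force: [0.8, 0.1, -0.8]
finger_gap: 0.0173
```

>>> {"name": "arm_command", "arguments": {"targets": [[[0,0,0.02],[0,0,0],-1],[[0,0,0.02],[0,0,0],-1],[[0,0,0.02],[0,0,0],-1],[[0,0,0.01],[0,0,0],-1],[[0,0,0],[0,0,0],-1],[[0,0,0],[0,0,0],-1],[[0,0,0],[0,0,0],-1],[[0,0,0],[0,0,0],-1],[[0,0,0],[0,0,0],-1],[[0,0,0],[0,0,0],-1]]}}

```text
time: 20.75
eef_pos: [0.6039, -0.313, 0.201]
tool_rot: [-2.222, -2.22, 0.001]
force: [0.2, 0.5, -1.3]
finger_gap: 0.0172
```

```bash
python3 - <<'E'
from h import *
from scipy.spatial.transform import Rotation as Ro
s=readout.sense(); print({k:np.round(s[k],4) for k in('time','eef_pos','tool_rot','finger_gap','force','joint_pos')})
p,d=viewer.read_camera('side'); crop(p,270,140,430,330,3,'pics/s9.png'); np.savez('s9.npz',p=p,d=d)
x=s['eef_pos']
print('expected tip px',proj('side',[x+[0,0,.0188-.096],x+[0,0,.0188-.042],x+[0,0,.0188+.024]]))
# mug centre again, t7
T=np.load('t7.npz');p=T['p'];h=cv2.cvtColor(p,cv2.COLOR_RGB2HSV)
m=cv2.inRange(h,(105,120,40),(130,255,255)); n,l,st,c=cv2.connectedComponentsWithStats(m)
i=l[182+4,294] or l[190,283]
mm=(l==i).astype(np.uint8)
cn=max(cv2.findContours(mm,0,1)[0],key=cv2.contourArea)[:,0]
W=np.array([plane('top',u,v,0.067)[:2] for u,v in cn]); c0=np.array([.605,-.045])
for it in range(6):
    r=np.linalg.norm(W-c0,axis=1); k=abs(r-.039)<.004
    A=np.c_[2*W[k],np.ones(k.sum())]; q=np.linalg.lstsq(A,(W[k]**2).sum(1),rcond=None)[0]; c0=q[:2]
print('mug',c0,np.sqrt(q[2]+c0@c0),k.sum())
crop(p,270,170,325,240,8,'pics/mug7.png')
S=np.load('s7.npz')['p'];crop(S,250,210,320,270,8,'pics/mug7s.png')
E
```

```text
{'time': np.float64(20.75), 'eef_pos': array([ 0.6039, -0.313 ,  0.201 ]), 'tool_rot': array([-2.2220e+00, -2.2203e+00,  7.0000e-04]), 'finger_gap': np.float64(0.0172), 'force': array([ 0.1753,  0.4726, -1.3233]), 'joint_pos': array([ 0.4186,  0.68  ,  0.0511,  1.3484, -0.0355,  1.1146,  2.0441])}
expected tip px [[354.97658804 278.9432619 ]
 [358.42968882 255.22464848]
 [363.01248905 223.47820157]]
mug [ 0.6059634  -0.04294051] 0.03741307581118106 91
```

View pics/s9.png

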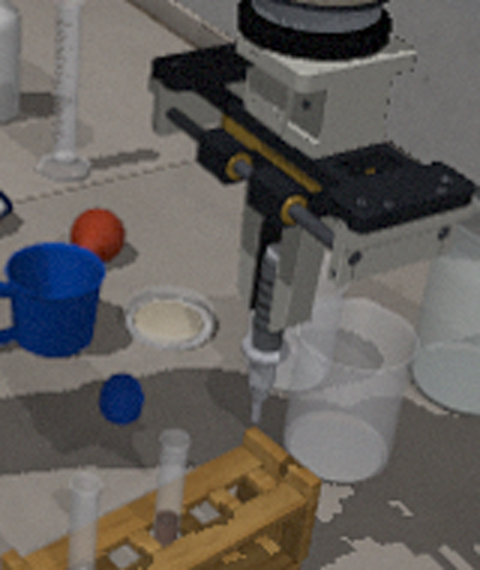

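View pics/mug7.png

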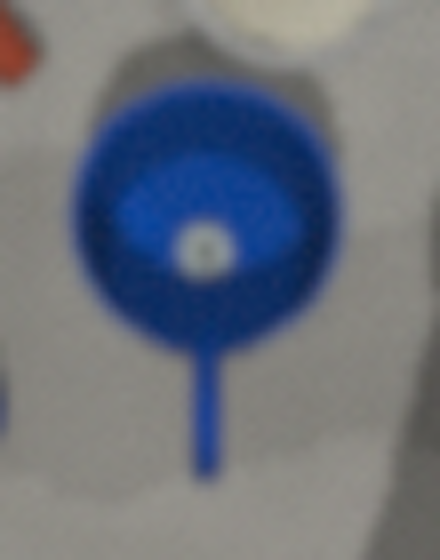

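View pics/mug7s.png

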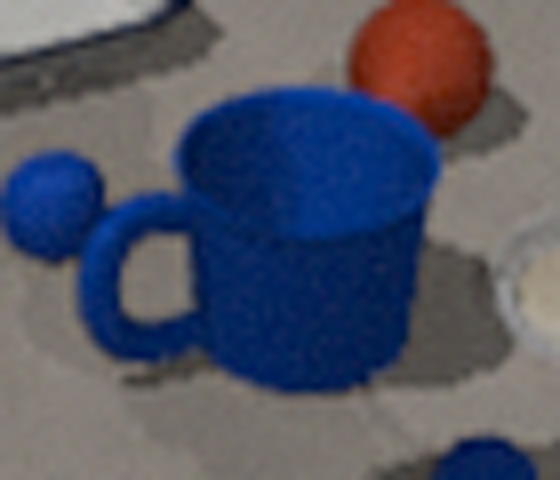

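```bash
python3 - <<'E'
from h import *
T=np.load('t7.npz')['p']
h=cv2.cvtColor(T,cv2.COLOR_RGB2HSV)
w=cv2.inRange(h,(0,0,90),(180,110,255)); w2=np.zeros_like(w); w2[193:208,288:303]=w[193:208,288:303]
n,l,st,c=cv2.connectedComponentsWithStats(w2);print(st[1:],c[1:])
for i in range(1,n): print(plane('top',*c[i],.006))
print(plane('top',295.5,201,.006))
E
```

```text
[[292 198   7   7  45]] [[295. 201.]]
[ 0.60587399 -0.04243227  0.006     ]
[ 0.60586932 -0.04365625  0.006     ]
```

>>> {"name": "arm_command", "arguments": {"targets": [[[0,0,0.002],[0,0,0],-1],[[0,0.02,0],[0,0,0],-1],[[0,0.04,0],[0,0,0],-1],[[0,0.05,0],[0,0,0],-1],[[0,0.055,0],[0,0,0],-1],[[0,0.055,0],[0,0,0],-1],[[0,0.05,0],[0,0,0],-1],[[0,0.04,0],[0,0,0],-1],[[0,0.02,0],[0,0,0],-1],[[0,0.007,0],[0,0,0],-1]]}}

```text
time: 22.05
eef_pos: [0.6038, -0.0423, 0.2028]
tool_rot: [-2.22, -2.222, 0.0]
force: [-0.1, -0.4, -1.8]
finger_gap: 0.0172
```

```bash
python3 - <<'E'
from h import *
s=readout.sense(); print({k:np.round(s[k],4) for k in('time','eef_pos','tool_rot','finger_gap','force','joint_pos')})
p,d=viewer.read_camera('side'); crop(p,230,130,390,290,3.6,'pics/s10.png'); np.savez('s10.npz',p=p,d=d)
p,d=viewer.read_camera('top'); crop(p,250,130,370,250,4.8,'pics/t10.png'); np.savez('t10.npz',p=p,d=d)
x=s['eef_pos'];P=[x+[0,0,.0188-.0978],x+[0,0,.0188-.044],x+[0,0,.0188+.022]]
print(proj('side',P),proj('top',P))
E
```

```text
{'time': np.float64(22.05), 'eef_pos': array([ 0.6038, -0.0423,  0.2028]), 'tool_rot': array([-2.2204e+00, -2.2222e+00,  4.0000e-04]), 'finger_gap': np.float64(0.0172), 'force': array([-0.1066, -0.3872, -1.7838]), 'joint_pos': array([ 0.0054,  0.5588,  0.0462,  1.583 , -0.0291,  1.0008,  1.6319])}
[[287.81183871 208.6126047 ]
 [288.36953341 188.06349776]
 [289.09994043 161.07848133]] [[295.32509875 192.3871182 ]
 [295.53405462 187.24442285]
 [295.8268141  180.01585075]]
```

View pics/s10.png

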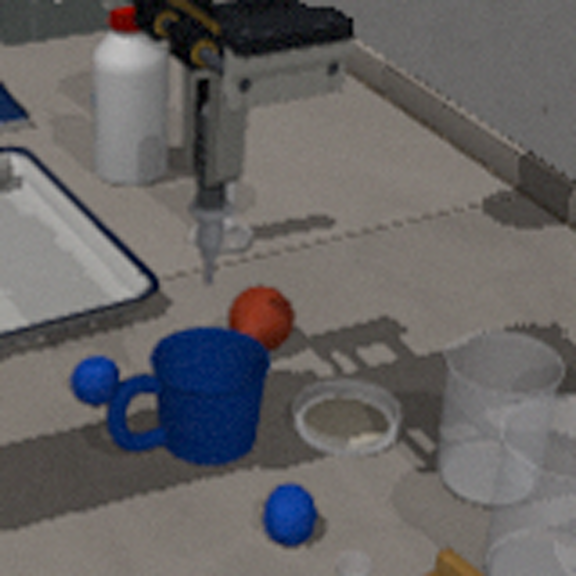

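View pics/t10.png

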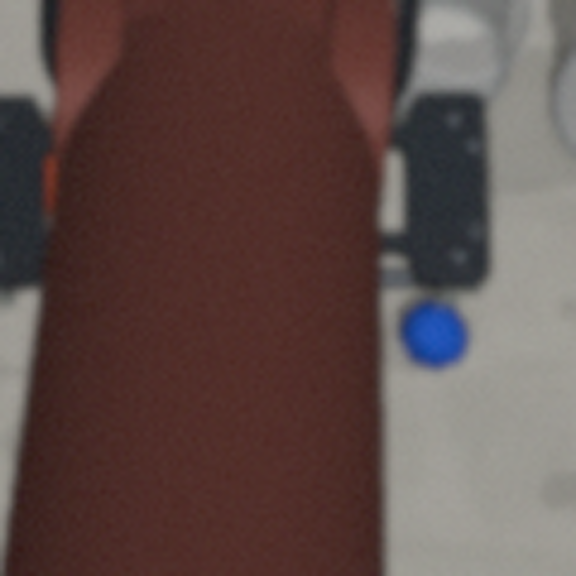

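```bash
python3 - <<'E'
from h import *
print(plane('side',288.6,230.5,.067), proj('side',[[.606,-.043,.067]]))
S=np.load('s7.npz')['p'];h=cv2.cvtColor(S,cv2.COLOR_RGB2HSV)
m=cv2.inRange(h,(105,120,30),(130,255,255)); n,l,st,c=cv2.connectedComponentsWithStats(m)
i=l[250,290]; print(st[i])
ys,xs=np.nonzero(l==i)
for y in range(222,262,4): 
    r=xs[ys==y]; r=r[r>270] ; print(y,r.min(),r.max())
# project circles extents of a mug model at centre
a=np.linspace(0,2*np.pi,90)
q=proj('side',np.c_[.606+.04*np.cos(a),-.043+.04*np.sin(a),0*a+.067]); print(q.min(0),q.max(0))
E
```

```text
[ 0.60390421 -0.04923372  0.067     ] [[288.20656357 228.95789441]]
[ 250  221   55   38 1315]
222 279 296
226 273 303
230 272 304
234 271 303
238 271 302
242 274 301
246 274 301
250 271 300
254 271 299
258 284 292
[271.43158696 219.8952619 ] [304.98850221 238.67142982]
```

>>> {"name": "arm_command", "arguments": {"targets": [[[0.0025,-0.0016,-0.005],[0,0,0],-1],[[0,0,-0.015],[0,0,0],-1],[[0,0,-0.02],[0,0,0],-1],[[0,0,-0.02],[0,0,0],-1],[[0,0,-0.02],[0,0,0],-1],[[0,0,-0.02],[0,0,0],-1],[[0,0,-0.02],[0,0,0],-1],[[0,0,-0.012],[0,0,0],-1],[[0,0,-0.005],[0,0,0],-1],[[0,0,0],[0,0,0],-1]]}}

```text
time: 23.4
eef_pos: [0.6061, -0.0447, 0.0931]
tool_rot: [-2.222, -2.22, 0.0]
force: [-0.7, -0.3, -0.8]
finger_gap: 0.0176
```

>>> {"name": "arm_command", "arguments": {"targets": [[[0,0,0],[0,0,0],-1],[[0,0,0],[0,0,0],-1],[[0,0,0],[0,0,0],-1],[[0,0,0],[0,0,0],-1],[[0,0,0],[0,0,0],-1],[[0,0,0],[0,0,0],-1],[[0,0,0],[0,0,0],-1],[[0,0,0],[0,0,0],-1],[[0,0,0],[0,0,0],-1],[[0,0,0],[0,0,0],-1]]}}

```text
time: 24.65
eef_pos: [0.6059, -0.0447, 0.093]
tool_rot: [-2.222, -2.22, 0.001]
force: [-0.1, 0.3, -1.1]
finger_gap: 0.0174
```

```bash
cat > look.py <<'E'
from h import *
import sys
f=[readout.sense()['force']]
for i in range(int(sys.argv[2])):
    p,d=viewer.read_camera('side'); f.append(readout.sense()['force'])
s=readout.sense(); print({k:np.round(s[k],4) for k in('time','eef_pos','tool_rot','finger_gap')})
print(np.round(f,2),np.mean(f,0).round(2))
crop(p,230,130,350,270,4.2,'pics/%s.png'%sys.argv[1])
E
python3 look.py s11 6
```

```text
{'time': np.float64(24.95), 'eef_pos': array([ 0.6059, -0.0447,  0.093 ]), 'tool_rot': array([-2.2221e+00, -2.2204e+00,  6.0000e-04]), 'finger_gap': np.float64(0.0177)}
[[-0.07  0.34 -1.11]
 [-0.14  0.01 -0.39]
 [-0.77  0.25 -1.08]
 [-0.03  0.82 -0.33]
 [-0.55 -0.31 -1.34]
 [ 0.84 -0.33 -0.17]
 [ 0.05  0.15 -1.22]] [-0.1   0.13 -0.81]
```

View pics/s11.png

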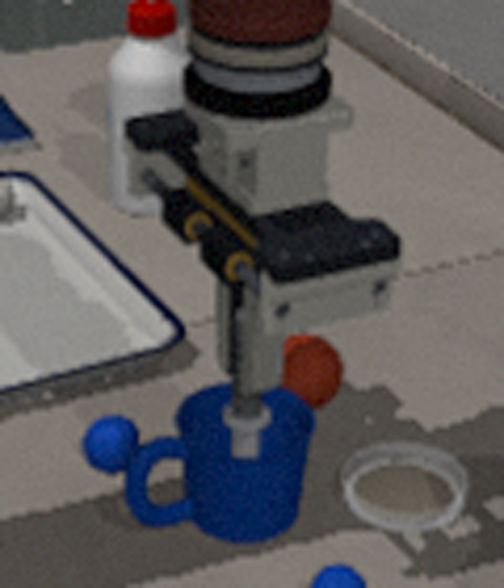

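>>> {"name": "arm_command", "arguments": {"targets": [[[0,0.001,0],[0,0,0],-1],[[0,0,-0.002],[0,0,0],-1],[[0,0,-0.002],[0,0,0],-1],[[0,0,-0.002],[0,0,0],-1],[[0,0,-0.002],[0,0,0],-1],[[0,0,-0.002],[0,0,0],-1],[[0,0,-0.002],[0,0,0],-1],[[0,0,0],[0,0,0],-1],[[0,0,0],[0,0,0],-1],[[0,0,0],[0,0,0],-1]]}}

```text
time: 26.2
eef_pos: [0.6059, -0.0439, 0.0836]
tool_rot: [-2.222, -2.22, 0.0]
force: [0.7, -0.5, 0.4]
finger_gap: 0.0173
```

```bash
python3 look.py s12 25
```

```text
{'time': np.float64(27.45), 'eef_pos': array([ 0.6059, -0.0439,  0.0834]), 'tool_rot': array([-2.2221e+00, -2.2204e+00,  6.0000e-04]), 'finger_gap': np.float64(0.0174)}
[[ 0.67 -0.47  0.37]
 [ 0.23 -0.45  0.92]
 [-0.51  0.67  0.17]
 [-0.33 -0.1   0.75]
 [ 0.06  1.08  0.69]
 [-0.33  0.04  0.38]
 [-0.27 -0.53 -0.41]
 [-0.69 -0.94  0.47]
 [-0.14  0.36  0.23]
 [ 0.43  0.03  0.23]
 [-0.48 -0.21 -0.1 ]
 [ 0.35  0.55  0.62]
 [-0.69  0.47  0.14]
 [-0.56  0.42  0.46]
 [-0.21 -0.24  0.37]
 [-1.18  0.27  0.34]
 [-0.08  0.09 -0.33]
 [ 0.63 -0.28  0.46]
 [-0.31 -0.16  0.14]
 [-0.03 -0.71  1.11]
 [-1.02 -0.24 -0.04]
 [-0.07  0.25  0.12]
 [ 0.56 -0.63  0.82]
 [-1.47  0.11  0.29]
 [-0.71 -0.39 -0.  ]
 [-0.45 -0.71  0.68]] [-0.25 -0.07  0.34]
```

>>> {"name": "arm_command", "arguments": {"targets": [[[0,0,-0.0013],[0,0,0],-1],[[0,0,-0.0013],[0,0,0],-1],[[0,0,-0.0012],[0,0,0],-1],[[0,0,0],[0,0,0],-1],[[0,0,0],[0,0,0],-1],[[0,0,0],[0,0,0],-1],[[0,0,0],[0,0,0],-1],[[0,0,0],[0,0,0],-1],[[0,0,0],[0,0,0],-1],[[0,0,0],[0,0,0],-1]]}}

```text
time: 28.7
eef_pos: [0.6059, -0.0439, 0.0804]
tool_rot: [-2.222, -2.22, 0.001]
force: [-1.2, -0.2, 1.1]
finger_gap: 0.0174
```

```bash
python3 look.py s13 30 | tail -3; python3 - <<'E'
from h import *
p,d=viewer.read_camera('top'); cv2.imwrite('pics/t13.png',p[:,:,::-1])
E
```

```text
[ 0.16  0.98  1.13]
 [-0.83  0.03  1.05]
 [ 0.14 -0.25  2.13]] [-0.37 -0.05  1.38]
```

View pics/s13.png

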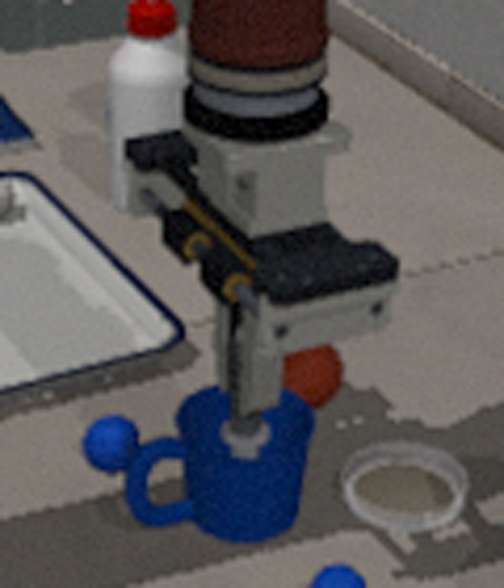

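View pics/t13.png

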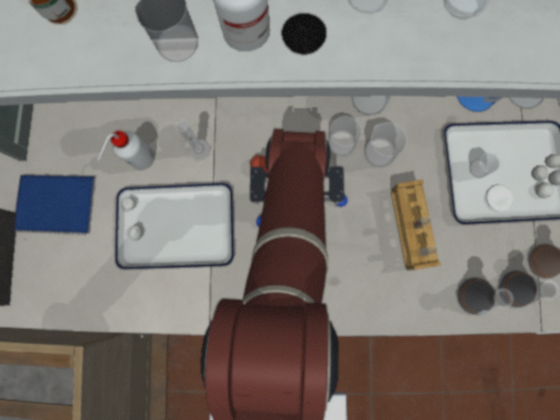

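```bash
python3 - <<'E'
from cell import readout, job
print(job.finish_job()); s=readout.sense(); print(s['time'],s['eef_pos'],s['force'],s['finger_gap'])
E
```

```text
the job is handed in; nothing more can be done
None
the job is handed in; nothing more can be done
```

The job is handed in, at about 30 s of the 69 s allowed. I emptied the mug into the left tray, stood it upright on the bench and let go. I then took the probe from the rack, and it is held upright in the mug, pressing on the floor.

What the last checks showed:
- **Lumps:** both are lying in the left tray, at top-view pixels (128,202) and (136,231).
- **Mug and rack:** the mug is upright within a few mm of where it started. The two tubes are still in the rack, and I never touched the bulb.
- **Tip press:** the wrist force puts the net push at about 2.3 N, averaged over noisy readings. That is about 4.8 mm of the 10 mm travel. The height reached agrees, at about 5 mm past contact.
- **Spot:** I could not see the spot during the press because the arm hid it from the top camera. I aimed by earlier measurements; the tip should be within about 2 mm of its centre, though the two cameras disagreed by 1–2 mm on where the mug stands.

The probe's weight read 0.8 N on the wrist sensor just before the press, against the expected 0.98 N. That difference is within the sensor's noise.

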